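# Snap the centre cap into a barrow wheel and hold it down

### The arm

A 6-joint arm with a two-finger parallel gripper is mounted at the origin on the work surface. World frame = base frame: x ahead of the robot, y to its left, z up, the work surface at z = 0. Lengths are in m, angles in degrees, forces in N, time in s.
With the tool pointing down it reaches from about 0.375 to 0.9 m from the base axis. Payload 3.1 kg.
Tool frame: the origin (TCP) lies on the centre line of the jaws, within the pads' length; the fingertips stand 22 mm ahead of it and the grasp point (between the pads) lies 3 mm ahead of it; z points along the fingers, y is the line along which they close (so a half turn about z gives the same grasp; the last joint's range is limited). The gripper opens to 87 mm and grips with 3 to 60 N. Pads are 19 mm wide; open, the fingers measure 117 mm over their backs; the gripper's body (75 mm by 190 mm) begins 51 mm behind the grasp point.
Start: joints at [59.903, 30.224, 82.088, -0, 67.689, -10.227], TCP at [0.212, 0.588, 0.245] pointing down, gripper open.
Joint ranges: [-176.69, 176.69], [-43.24, 126.21], [12.49, 139.97], [-82, 262], [0, 151.66], [-163.58, 163.58]. Speed limits (degrees/s): [159.86, 159.86, 180, 180, 180, 180].

### API

Orientations are given as a 3x3 rotation matrix whose columns are the frame's x, y, z axes.
In Python, from rig import * gives the robot as it stands.
- The arm moves only by the shell command python3 -m jog 'ROWS'. ROWS is text: rows parted by semicolons, each of 7 numbers parted by spaces: the shift along the tool's x, y, z in mm, then the turn, a rotation vector about the tool's x, y, z in rad, then the finger opening in mm, from 0 to 87. In form: tx ty tz ax ay az fingers; .... A call has 1 to 12 rows; each row shifts and turns the commanded pose from where the row before left it, along the tool's axes as they then stand; what a row does not reach is not made up. A row lasts 1/8 s, in which the tool goes at most 62.5 mm and 10.7 degrees, less where a joint would pass 70% of its speed; a pose out of reach is approached as far as the arm can. A call with a gripper value outside its range is refused whole. The fingers move at their own pace and stop on an object; the grip force is fixed at half the most. Time passes only in rows, so rows that do not move let the fingers close. It gives the time, the measured TCP pose, the force, the opening and the grip force at its end, in the units of the state.
- read_state(): the state, without advancing time (a new reading comes with each control period).
- capture(name): name is "scene" or "top" or "wrist"; returns a dict with "color" (480x640x3 uint8, red, green, blue), "camera_matrix" (3x3 intrinsics, pixels), "R" (3x3) and "t" (3): a world point X has camera coordinates R X + t. Camera axes: x right, y down, z forward; pixel columns grow to the right and rows downward; lengths in m; the calibration is good to about 2 mm. A picture is of the moment at which its call begins. There is no depth.
- hand_in(): hands the job in; it is judged then, once.
Trained networks look in the newest picture that a camera, given by its name, has taken for a name from the list of things; names that differ only in an ending like _2 or _b are one class to them, and where a whole thing is asked for, a point or a joint stands for the part that bears it (a point fixed in the world has none). Each returns a list of dicts, best first, with "conf" (0 to 1); they miss things now and then, are a little off and sometimes report something else, mostly with a low value. They report only what shows in the picture. A call takes as long as a camera call.
- find_in(camera, target): "at" ([x, y, z] in m, in world coordinates, good to about 4 mm: the middle of the surface that is visible of it).
- trace(camera, target): "pixels" (480x640 bool, what is visible of it).
- place_of(camera, target): "at" ([x, y, z] in m, in world coordinates, good to about 4 mm: a listed point, or the origin of a listed thing).
The state is a dict: "time_s": time; "joint_positions": joint angles; "qvel": joint speeds; "tau": joint torques, N m; "position": TCP position; "tcp_rot": TCP orientation; "force": force on the tool from outside, world axes, zero at the start; "moment": the same for the moment, N m; "opening": opening from 0.0 (shut) to 1.0 (fully open); "grasp_force": force on a finger pad.
Only numpy, scipy, OpenCV 4.12 (cv2) and the standard library are available. Lean on these libraries where they do the work, as an engineer would, in place of code of your own. Each camera call takes 0.05 s, during which the arm holds its last target. There are 200 camera calls.

### The job

Lift the lid of the parts case right back until it rests on its stop and stays open, then take the wheel's centre cap out of the case. Put the cap plug-first into the hub of the small wheel lying on the bench and press it straight down until it snaps past the catches and its flange sits flush on the hub; keep pressing it firmly down with the gripper (about 10 N) and finish like that, still pressing, without letting go. Leave the tin, the screwdriver and the hammer where they are.

Things in the scene. Friction and masses are not known exactly. Their poses are not given: they have to be found in the camera images.
- case: Black plastic parts case, fixed, 150 (x) x 220 (y) x 60 mm high, walls and floor 5 mm. Origin: centre of its underside, z up. The lid is hinged along its far (+x) top edge. A 35 mm high partition runs along x at y = +65 mm; clip-on wheel weights fill the strip beyond it, the cap lies in the wide bay on the other side.
- case_bay (a point): Centre of the inner floor of the case's wide bay (140 mm along x, 168 mm along y), 5 mm above the bench; axes as the case. The cap stands upright within 19 mm of it.
- lid (a joint): Angle of the case's grey lid (150 x 220 x 6 mm, 180 g): 0 closed, grows as the lid lifts about the hinge, 1.9 rad at its stop, leaning back past vertical. The hinge is nearly free: the lid falls shut if let go below about 1.5 rad and falls back against its stop if let go above about 1.65 rad.
- lid_handle (a point): Centre of the black round knob on top of the lid (28 mm diameter head, 16 mm high, from 27 to 43 mm above the lid's top, on a 12 mm stem). This point is 35 mm above the lid's top face, at y = 0 of the case and 30 mm in from the lid's free (-x) edge; z points out of the lid's outer face and turns with the lid.
- lid_hinge (a point): Middle of the lid's hinge line, which runs along this point's y axis, at the case's far (+x) top edge, 60 mm above the bench. With the lid closed the knob's centre lies 120 mm towards -x and 41 mm above this point.
- cap: Grey plastic centre cap, 60 g, upright in the case. Origin: centre of its underside; z up along its axis; round, yaw does not matter. From below: plug 18 mm high (40 mm diameter at the nose, widening to a 48 mm bead 8 mm up, then a 41 mm neck), flange 66 mm in diameter from 18 to 22 mm up, and a round boss to grip, 44 mm in diameter, from 22 to 42 mm up.
- cap_seat (a point): Centre of the flange's underside on the cap, 18 mm above the cap's origin; z along the cap's axis. When the cap is fully home this point coincides with hub_seat.
- wheel: Small wheel with black tyre, 260 mm in diameter and 82 mm thick, lying flat and fixed on the bench, with a white rim. Origin: centre of its underside.
- hub: The wheel's aluminium hub, a tube 84 mm in outer and about 54 mm in inner diameter in the middle of the wheel, whose flat top face stands 90 mm above the bench. Origin: as the wheel's, on the bench.
- hub_seat (a point): Centre of the hub's open mouth, level with its top face (90 mm above the bench), z up. Four rounded spring catches stick 6 mm into the bore 4.5 mm below it, 42 mm between facing ones: they meet the plug some 12 mm before the cap is home, resist with 8 to 18 N at most, and 4 to 6 mm above home the force suddenly drops and the cap is drawn down; once home they hold it unloaded.
- tin: Bystander: round tin, 60 mm in diameter, 75 mm high; origin at the centre of its underside.
- screwdriver: Bystander: screwdriver 200 mm long lying on the bench along its own x; origin at its middle, underside.
- hammer: Bystander: hammer 260 mm long lying on the bench along its own x; origin at its middle, underside.

How it is judged:
By the outcome, as a careful person would: the job done as asked, in the order asked, and still so for the second after the job is handed in, while the arm keeps its last pose, push and grip.
It also fails if it takes over 67 s, if anything falls off the work surface, if the arm or the gripper's body presses on something with over 40 N, if the wrist force passes 120 N, or if a joint passes its speed limit or range.

## Working session

There is one attempt and no reset: what is moved stays moved. The work goes in short steps, Python scripts to look and compute and a shell command to move; the robot and the scene stay as the last step left them, time stands still between calls to the robot, and variables do not carry over. Pictures are saved under pics/ and viewed, at most 10 in all, crops included, and the job is handed in when it is done.

```bash
mkdir -p pics; cat > h.py <<'E'
from rig import *
import numpy as np, cv2
np.set_printoptions(precision=4,suppress=True)
def snap(c,n):
    d=capture(c); cv2.imwrite(f'pics/{n}.png',d['color'][:,:,::-1]); return d
def st():
    s=read_state(); print(s['time_s'],np.array(s['position']),'F',np.array(s['force']),'op',s['opening'],s['grasp_force']); print(np.array(s['tcp_rot'])); print(np.array(s['joint_positions']))
E
python3 - <<'E'
from h import *
st()
for c in ('scene','top'):
    snap(c,c+'0')
    for n in ('case','lid_handle','lid_hinge','case_bay','wheel','hub_seat','tin','screwdriver','hammer'):
        r=place_of(c,n); print(c,n,[(np.array(q['at']),round(q['conf'],2)) for q in r[:2]])
E
```

```text
0.0 [0.2121 0.5872 0.2436] F [0.378  0.1139 0.295 ] op 1.0022449059824097 0.0
[[-0.9405  0.3399 -0.0011]
 [ 0.3399  0.9405 -0.0019]
 [ 0.0004 -0.0021 -1.    ]]
[ 59.902   30.2782  82.1564  -0.0004  67.6877 -10.2269]
scene case [(array([ 0.5192, -0.2234, -0.0001]), 0.71)]
scene lid_handle [(array([ 0.4751, -0.2226,  0.0994]), 0.95)]
scene lid_hinge []
scene case_bay []
scene wheel [(array([ 0.6767, -0.0145, -0.0002]), 0.67)]
scene hub_seat [(array([0.4708, 0.1876, 0.0898]), 0.97)]
scene tin [(array([ 0.6783, -0.0142,  0.    ]), 0.76), (array([0.4705, 0.1934, 0.0001]), 0.16)]
scene screwdriver [(array([ 0.5173,  0.4266, -0.0006]), 0.59)]
scene hammer [(array([ 0.5254, -0.4484, -0.0067]), 0.82)]
top case [(array([ 0.5164, -0.2216, -0.0017]), 0.86)]
top lid_handle [(array([ 0.4758, -0.2191,  0.1025]), 0.66)]
top lid_hinge [(array([ 0.5928, -0.2171,  0.0572]), 0.69)]
top case_bay []
top wheel [(array([0.4741, 0.1843, 0.001 ]), 0.64)]
top hub_seat [(array([0.4691, 0.1849, 0.0916]), 0.93)]
top tin [(array([ 0.6741, -0.0092,  0.0029]), 0.71), (array([ 0.4732, -0.2228,  0.0993]), 0.34)]
top screwdriver [(array([0.5169, 0.4256, 0.0005]), 0.9)]
top hammer [(array([ 0.5226, -0.4468, -0.0035]), 0.93)]
```

View pics/scene0.png

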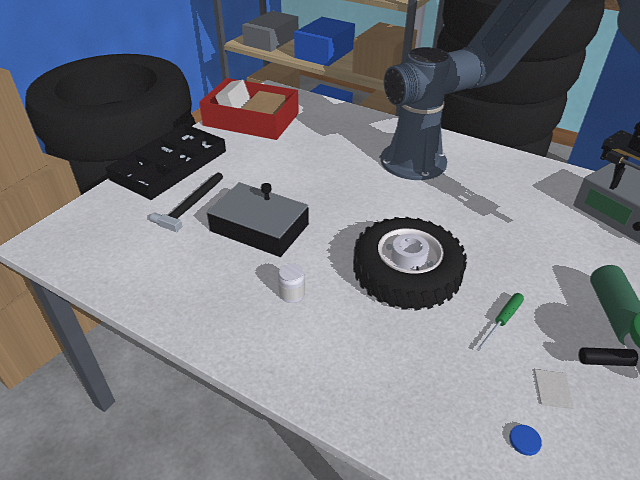

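View pics/top0.png

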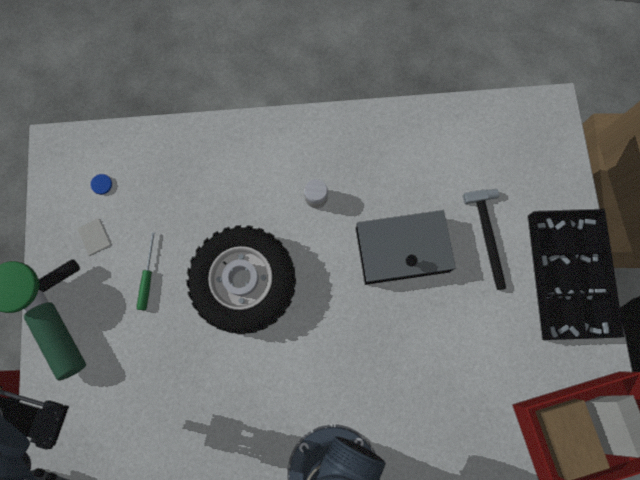

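The scene picture shows the closed case with its knob at about (266,188), the tin at (291,283), the wheel hub at (410,245), the hammer left of the case and the screwdriver at (505,315). The top picture shows the same, with the case turned slightly. In the scene camera the networks' "wheel" hit was actually the tin, so I reject it. Next is the case's yaw.

```bash
python3 - <<'E'
from h import *
d=capture('top'); K,R,t=[np.array(d[k]) for k in('camera_matrix','R','t')]
def ray(u,v,z):
    C=-R.T@t; w=R.T@np.linalg.inv(K)@[u,v,1]; return C+w*(z-C[2])/w[2]
print('cam',-R.T@t)
r=trace('top','lid'); print([q['conf'] for q in r])
m=r[0]['pixels'].astype(np.uint8); c=max(cv2.findContours(m,0,2)[0],key=cv2.contourArea)
P=np.array([ray(*p,0.066)[:2] for p in c[:,0].astype(float)]).astype(np.float32)
b=cv2.minAreaRect(P*1000); print(b); print(cv2.boxPoints(b))
r=place_of('top','lid_handle'); print(r[0]['at'])
m=trace('top','hub'); m=m[0]; ys,xs=np.nonzero(m['pixels']); print(m['conf'],xs.min(),xs.max(),ys.min(),ys.max()); print(ray((xs.min()+xs.max())/2,(ys.min()+ys.max())/2,.09))
g=cv2.cvtColor(d['color'],cv2.COLOR_RGB2GRAY); cv2.imwrite('pics/hub.png',cv2.resize(d['color'][215:345,175:305,::-1],(520,520),interpolation=2))
E
```

```text
cam [0.27   0.003  1.3805]
[0.61, 0.21]
((520.54736328125, -222.0666046142578), (151.8828582763672, 220.3021240234375), 3.441545009613037)
[[ 438.1305 -116.673 ]
 [ 451.3553 -336.5778]
 [ 602.9642 -327.4602]
 [ 589.7395 -107.5554]]
[0.4756, -0.2241, 0.103]
0.97 221 257 259 295
[0.4695 0.1855 0.09  ]
```

```bash
cat >> h.py <<'E'
from scipy.spatial.transform import Rotation as Ro, Slerp
YAW=np.radians(3.44); xc=np.array([np.cos(YAW),np.sin(YAW),0]); yc=np.array([-np.sin(YAW),np.cos(YAW),0]); zc=np.array([0,0,1.])
KNOB=np.array([.4756,-.2245,.101]); HINGE=KNOB+.120*xc-.041*zc
def down(ydeg):
    a=np.radians(ydeg); y=np.array([np.cos(a),np.sin(a),0]); z=np.array([0,0,-1.]); return np.c_[np.cross(y,z),y,z]
def tilt(phi):  # tool y=-case y, pointing phi deg forward of down
    a=np.radians(phi); z=np.sin(a)*xc-np.cos(a)*zc; y=-yc; return np.c_[np.cross(y,z),y,z]
def rows(wps,f,start=None):
    """wps: (p,R,n); prints rounded tool-frame rows"""
    s=read_state(); p,R=start or (np.array(s['position']),np.array(s['tcp_rot']))
    out=[]; P0,R0=p,R
    for P1,R1,n in wps:
        S=Slerp([0,1],Ro.from_matrix([R0,R1]))
        for k in range(1,n+1):
            tp=P0+(P1-P0)*k/n; tR=S(k/n).as_matrix()
            d=np.round(R.T@(tp-p)*1000,0); w=np.round(Ro.from_matrix(R.T@tR).as_rotvec(),2)
            if np.linalg.norm(d)>62 or np.linalg.norm(w)>.187: print('LIMIT',len(out),d,w)
            out.append(' '.join('%g'%(v+0.) for v in [*d,*w])+f' {f}')
            p=p+R@d/1000; R=R@Ro.from_rotvec(w).as_matrix()
        P0,R0=P1,R1
    for i in range(0,len(out),12): print('; '.join(out[i:i+12]))
    return p,R
E
python3 - <<'E'
from h import *
R=tilt(50)
rows([(np.array([.5,.2,.3]),down(-15),9),(np.array([.43,-.15,.28]),down(-86.56),8),(KNOB-.07*R[:,2],R,7)],87)
print(KNOB-.07*R[:,2],R)
E
```

```text
-45 -30 -6 0 0 0.17 87; -49 -21 -6 0 0 0.16 87; -52 -14 -6 0 0 0.17 87; -53 -5 -7 0 0 0.16 87; -54 4 -6 0 0 0.17 87; -52 13 -6 0 0 0.16 87; -49 21 -6 0 0 0.17 87; -45 29 -6 0 0 0.16 87; -40 36 -6 0 0 0.17 87; -44 3 2 0 0 0.15 87; -44 10 3 0 0 0.16 87; -41 16 2 0 0 0.15 87
-39 23 3 0 0 0.16 87; -34 28 2 0 0 0.16 87; -29 34 3 0 0 0.15 87; -25 37 2 0 0 0.16 87; -18 41 3 0 0 0.15 87; -1 11 19 0 0.12 0 87; -4 11 18 0 0.13 0 87; -7 11 18 0 0.12 0 87; -9 11 18 0 0.13 0 87; -11 11 16 0 0.12 0 87; -12 11 14 0 0.13 0 87; -15 11 13 0 0.12 0 87
[ 0.4221 -0.2277  0.146 ] [[ 0.6416  0.06    0.7647]
 [ 0.0386 -0.9982  0.046 ]
 [ 0.766  -0.     -0.6428]]
```

```bash
python3 -m jog '-45 -30 -6 0 0 0.17 87; -49 -21 -6 0 0 0.16 87; -52 -14 -6 0 0 0.17 87; -53 -5 -7 0 0 0.16 87; -54 4 -6 0 0 0.17 87; -52 13 -6 0 0 0.16 87; -49 21 -6 0 0 0.17 87; -45 29 -6 0 0 0.16 87; -40 36 -6 0 0 0.17 87; -44 3 2 0 0 0.15 87; -44 10 3 0 0 0.16 87; -41 16 2 0 0 0.15 87'
python3 -m jog '-39 23 3 0 0 0.16 87; -34 28 2 0 0 0.16 87; -29 34 3 0 0 0.15 87; -25 37 2 0 0 0.16 87; -18 41 3 0 0 0.15 87; 0 0 0 0 0 0 87'
python3 - <<'E'
from h import *
st(); R=tilt(50)
rows([(KNOB-.07*R[:,2],R,7)],87)
E
```

```text
time_s: 2.7
position: [0.4732, 0.0676, 0.2926]
tcp_rot: [[0.668, 0.744, 0.0], [0.744, -0.668, -0.0], [0.0, 0.0, -1.0]]
force: [-0.8, -0.7, -0.3]
opening: 0.997
grasp_force: 0.0
time_s: 3.45
position: [0.4294, -0.1528, 0.2796]
tcp_rot: [[0.998, 0.06, 0.001], [0.06, -0.998, -0.001], [0.001, 0.001, -1.0]]
force: [-0.0, -0.0, 0.6]
opening: 0.998
grasp_force: 0.0
3.45 [ 0.4294 -0.1528  0.2796] F [-0.0459 -0.01    0.6101] op 0.9981895133529073 0.0
[[ 0.9982  0.06    0.0006]
 [ 0.06   -0.9982 -0.001 ]
 [ 0.0006  0.001  -1.    ]]
[-33.6632  14.3566 102.8849  -0.032   62.6972  52.9138]
-2 11 19 0 0.12 0 87; -4 10 19 0 0.13 0 87; -6 11 18 0 0.12 0 87; -9 10 17 0 0.13 0 87; -10 11 16 0 0.12 0 87; -13 11 15 0 0.13 0 87; -14 10 13 0 0.12 0 87
```

```bash
python3 -m jog '-2 11 19 0 0.12 0 87; -4 10 19 0 0.13 0 87; -6 11 18 0 0.12 0 87; -9 10 17 0 0.13 0 87; -10 11 16 0 0.12 0 87; -13 11 15 0 0.13 0 87; -14 10 13 0 0.12 0 87; 0 0 0 0 0 0 87'
python3 - <<'E'
from h import *
st(); R=tilt(50)
rows([(KNOB-.003*R[:,2],R,3)],87)
d=snap('wrist','w1')
for c in('wrist','top','scene'):
    if c!='wrist': capture(c)
    print([(np.array(q['at']),q['conf']) for q in place_of(c,'lid_handle')][:2])
E
```

```text
time_s: 4.45
position: [0.4244, -0.1927, 0.1744]
tcp_rot: [[0.788, 0.099, 0.608], [0.047, -0.994, 0.101], [0.614, -0.051, -0.787]]
force: [-0.8, -0.4, 0.2]
opening: 0.998
grasp_force: 0.0
4.45 [ 0.4244 -0.1927  0.1744] F [-0.7781 -0.4365  0.2467] op 0.9979959553918227 0.0
[[ 0.7877  0.0986  0.6082]
 [ 0.0467 -0.9938  0.1006]
 [ 0.6143 -0.0509 -0.7874]]
[-60.6133  26.2234 129.5625  77.2842  36.4315 -44.8005]
-2 13 28 -0.02 0.07 0 87; -5 13 27 -0.02 0.07 -0.01 87; -6 12 28 -0.02 0.07 0 87
[(array([ 0.476 , -0.2271,  0.1036]), 0.76)]
[(array([ 0.4739, -0.2223,  0.1015]), 0.73)]
[(array([ 0.4751, -0.2202,  0.102 ]), 0.68)]
```

View pics/w1.png

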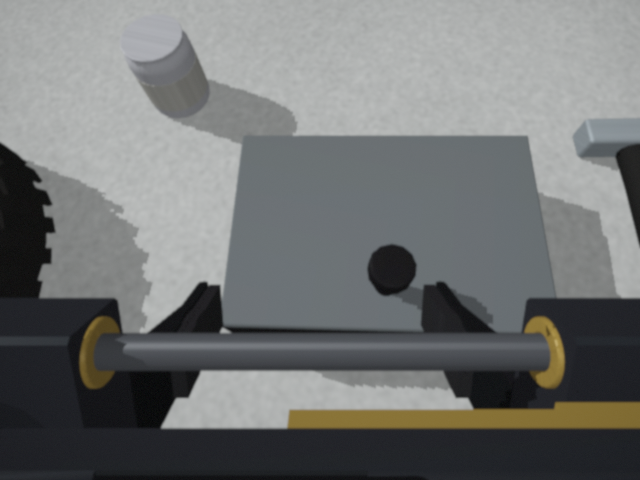

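The wrist view shows the knob at (392,268), left of the right finger. At 50° of tilt the arm is too folded and fell short of the pose, so I'll use about 25°.

```bash
python3 - <<'E'
from h import *
R=tilt(25)
print(KNOB-.07*R[:,2]);rows([(KNOB-.07*R[:,2],R,8)],70)
E
```

```text
[ 0.4461 -0.2263  0.1644]
1 4 2 -0.01 -0.03 0 70; 1 5 3 -0.01 -0.03 0 70; 1 4 2 0 -0.03 0 70; 1 5 2 -0.01 -0.02 0.01 70; 1 4 3 -0.01 -0.03 0 70; 1 5 2 -0.01 -0.03 0 70; 2 4 2 0 -0.03 0 70; 1 4 3 -0.01 -0.03 0 70
```

```bash
python3 -m jog '1 4 2 -0.01 -0.03 0 70; 1 5 3 -0.01 -0.03 0 70; 1 4 2 0 -0.03 0 70; 1 5 2 -0.01 -0.02 0.01 70; 1 4 3 -0.01 -0.03 0 70; 1 5 2 -0.01 -0.03 0 70; 2 4 2 0 -0.03 0 70; 1 4 3 -0.01 -0.03 0 70; 0 0 0 0 0 0 70'
python3 - <<'E'
from h import *
st();R=tilt(25)
print(KNOB-.07*R[:,2]);rows([(KNOB-.07*R[:,2],R,3),(KNOB-.003*R[:,2],R,4)],70)
E
```

```text
time_s: 5.88
position: [0.4463, -0.2261, 0.1641]
tcp_rot: [[0.905, 0.063, 0.42], [0.057, -0.998, 0.026], [0.421, 0.001, -0.907]]
force: [-0.0, -0.0, 0.3]
opening: 0.803
grasp_force: 0.0
5.875 [ 0.4463 -0.2261  0.1641] F [-0.0077 -0.034   0.3211] op 0.8026555435225938 0.0
[[ 0.9051  0.0629  0.4205]
 [ 0.0574 -0.998   0.0258]
 [ 0.4213  0.0008 -0.9069]]
[-51.5381  25.2507 119.1226  46.1129  28.6248  -4.8693]
[ 0.4461 -0.2263  0.1644]
0 0 0 0 0 0 70; 0 0 0 0 0 0 70; 0 0 0 0 0 0 70; 0 0 16 0 0 0 70; 0 0 17 0 0 0 70; 0 0 17 0 0 0 70; 0 0 17 0 0 0 70
```

```bash
python3 -m jog '0 0 16 0 0 0 70; 0 0 17 0 0 0 70; 0 0 17 0 0 0 70; 0 0 17 0 0 0 60; 0 0 0 0 0 0 40; 0 0 0 0 0 0 32; 0 0 0 0 0 0 20; 0 0 0 0 0 0 10; 0 0 0 0 0 0 10; 0 0 0 0 0 0 10'
python3 - <<'E'
from h import *
st()
E
```

```text
time_s: 7.12
position: [0.4736, -0.2251, 0.103]
tcp_rot: [[0.906, 0.06, 0.42], [0.055, -0.998, 0.025], [0.421, 0.0, -0.907]]
force: [-1.8, -1.3, 5.3]
opening: 0.305
grasp_force: 30.0
7.125 [ 0.4736 -0.2251  0.103 ] F [-1.8227 -1.2922  5.3168] op 0.30483960156334533 30.00000099884346
[[ 0.9056  0.0603  0.4198]
 [ 0.0548 -0.9982  0.0251]
 [ 0.4205  0.0003 -0.9073]]
[-48.3991  34.204  118.4648  60.6824  22.2786 -17.8704]
```

```bash
cat >> h.py <<'E'
def swing(th0,th1,ph0,ph1,n,f=10):
    s=read_state(); p=np.array(s['position']); R=np.array(s['tcp_rot']); g=p+.003*R[:,2]-HINGE
    a,b=g@xc,g@zc; r=np.hypot(a,b); cur=np.degrees(np.arctan2(b,-a))-np.degrees(np.arctan2(41,120)); print('r',r,'lid est',cur,'y off',g@yc)
    w=[]
    for k in range(1,n+1):
        t=np.radians(th0+(th1-th0)*k/n+18.86); Rk=tilt(ph0+(ph1-ph0)*k/n)
        G=HINGE+(g@yc)*yc+r*(-np.cos(t)*xc+np.sin(t)*zc); w.append((G-.003*Rk[:,2],Rk,1))
    return rows(w,f)
E
python3 - <<'E'
from h import *
swing(0,50,25,-8,20)
E
```

```text
r 0.12733492770238397 lid est -0.4423226683188588 y off -0.00042936308009185187
5 0 -5 0 -0.03 0 10; 4 0 -4 0 -0.03 0 10; 4 0 -3 0 -0.02 0 10; 4 0 -4 0 -0.03 0 10; 4 0 -4 0 -0.03 0 10; 5 0 -3 0 -0.03 0 10; 4 0 -4 0 -0.03 0 10; 4 0 -3 0 -0.03 0 10; 5 0 -4 0 -0.03 0 10; 4 0 -3 0 -0.03 0 10; 5 0 -4 0 -0.02 0 10; 5 0 -3 0 -0.03 0 10
4 0 -3 0 -0.03 0 10; 5 0 -3 0 -0.03 0 10; 5 0 -3 0 -0.03 0 10; 4 0 -3 0 -0.03 0 10; 5 0 -3 0 -0.03 0 10; 5 0 -3 0 -0.03 0 10; 5 0 -2 0 -0.02 0 10; 5 0 -3 0 -0.03 0 10
```

```bash
python3 -m jog '5 0 -5 0 -0.03 0 10; 4 0 -4 0 -0.03 0 10; 4 0 -3 0 -0.02 0 10; 4 0 -4 0 -0.03 0 10; 4 0 -4 0 -0.03 0 10; 5 0 -3 0 -0.03 0 10'
python3 - <<'E'
from h import *
st(); swing(15,50,15,-8,14)
E
```

```text
time_s: 7.88
position: [0.4885, -0.2241, 0.1329]
tcp_rot: [[0.964, 0.062, 0.257], [0.06, -0.998, 0.016], [0.257, -0.0, -0.966]]
force: [-5.9, -4.3, 0.8]
opening: 0.307
grasp_force: 30.0
7.875 [ 0.4885 -0.2241  0.1329] F [-5.9343 -4.2773  0.7714] op 0.3070456829560484 29.999003510456532
[[ 0.9645  0.062   0.2568]
 [ 0.0599 -0.9981  0.016 ]
 [ 0.2573 -0.     -0.9663]]
[-42.34    30.4952 109.7437  21.0386  30.9788  26.8374]
r 0.12730949632656122 lid est 14.472323504774 y off -0.00032867496613717215
5 0 -4 0 -0.03 0 10; 5 0 -4 0 -0.03 0 10; 4 0 -3 0 -0.02 0 10; 5 0 -4 0 -0.03 0 10; 4 0 -3 0 -0.03 0 10; 5 0 -3 0 -0.03 0 10; 4 0 -3 0 -0.03 0 10; 5 0 -3 0 -0.03 0 10; 5 0 -3 0 -0.03 0 10; 5 0 -3 0 -0.03 0 10; 4 0 -3 0 -0.02 0 10; 5 0 -3 0 -0.03 0 10
5 0 -3 0 -0.03 0 10; 5 0 -3 0 -0.03 0 10
```

```bash
python3 -m jog '5 0 -4 0 -0.03 0 10; 5 0 -4 0 -0.03 0 10; 4 0 -3 0 -0.02 0 10; 5 0 -4 0 -0.03 0 10; 4 0 -3 0 -0.03 0 10; 5 0 -3 0 -0.03 0 10; 4 0 -3 0 -0.03 0 10; 5 0 -3 0 -0.03 0 10; 5 0 -3 0 -0.03 0 10; 5 0 -3 0 -0.03 0 10; 4 0 -3 0 -0.02 0 10; 5 0 -3 0 -0.03 0 10'
python3 - <<'E'
from h import *
st(); swing(45,105,-5,-45,22)
E
```

```text
time_s: 9.38
position: [0.5398, -0.2208, 0.1771]
tcp_rot: [[0.995, 0.061, -0.079], [0.061, -0.998, -0.004], [-0.079, -0.001, -0.997]]
force: [-0.3, -2.8, -3.8]
opening: 0.307
grasp_force: 30.0
9.375 [ 0.5398 -0.2208  0.1771] F [-0.2848 -2.7937 -3.8302] op 0.3070393020345833 29.998723310418427
[[ 0.995   0.061  -0.0789]
 [ 0.0609 -0.9981 -0.0039]
 [-0.0789 -0.0009 -0.9969]]
[-31.9436  33.3383  88.964   -2.9408  61.4499  56.0463]
r 0.12708016782162818 lid est 45.02479375902034 y off -0.000168762455329704
5 0 -3 0 -0.04 0 10; 6 0 -3 0 -0.03 0 10; 5 0 -3 0 -0.03 0 10; 6 0 -2 0 -0.04 0 10; 5 0 -3 0 -0.03 0 10; 6 0 -3 0 -0.03 0 10; 5 0 -2 0 -0.03 0 10; 6 0 -3 0 -0.03 0 10; 6 0 -2 0 -0.03 0 10; 5 0 -2 0 -0.04 0 10; 6 0 -2 0 -0.03 0 10; 6 0 -2 0 -0.03 0 10
6 0 -2 0 -0.03 0 10; 6 0 -2 0 -0.03 0 10; 5 0 -2 0 -0.03 0 10; 6 0 -2 0 -0.04 0 10; 6 0 -1 0 -0.03 0 10; 6 0 -2 0 -0.03 0 10; 6 0 -1 0 -0.03 0 10; 6 0 -1 0 -0.03 0 10; 6 0 -2 0 -0.03 0 10; 6 0 -1 0 -0.04 0 10
```

```bash
python3 -m jog '5 0 -3 0 -0.04 0 10; 6 0 -3 0 -0.03 0 10; 5 0 -3 0 -0.03 0 10; 6 0 -2 0 -0.04 0 10; 5 0 -3 0 -0.03 0 10; 6 0 -3 0 -0.03 0 10; 5 0 -2 0 -0.03 0 10; 6 0 -3 0 -0.03 0 10; 6 0 -2 0 -0.03 0 10; 5 0 -2 0 -0.04 0 10; 6 0 -2 0 -0.03 0 10; 6 0 -2 0 -0.03 0 10'
python3 - <<'E'
from h import *
st(); swing(78,105,-27,-45,10)
E
```

```text
time_s: 10.88
position: [0.6111, -0.2163, 0.1884]
tcp_rot: [[0.89, 0.061, -0.452], [0.055, -0.998, -0.026], [-0.453, -0.001, -0.891]]
force: [-0.5, -2.5, -1.8]
opening: 0.307
grasp_force: 30.0
10.875 [ 0.6111 -0.2163  0.1884] F [-0.536  -2.5116 -1.7807] op 0.30748045306287847 29.9970741342986
[[ 0.8898  0.0608 -0.4523]
 [ 0.0548 -0.9981 -0.0265]
 [-0.4531 -0.0012 -0.8915]]
[-24.079   46.6745  62.5263 -12.0921  94.9686  63.9533]
r 0.12652324209278137 lid est 77.65032416738913 y off 6.892233331585776e-05
6 0 -2 0 -0.03 0 10; 6 0 -2 0 -0.03 0 10; 6 0 -2 0 -0.04 0 10; 6 0 -1 0 -0.03 0 10; 6 0 -2 0 -0.03 0 10; 6 0 -1 0 -0.03 0 10; 5 0 -2 0 -0.03 0 10; 6 0 -1 0 -0.03 0 10; 6 0 -1 0 -0.03 0 10; 6 0 -1 0 -0.04 0 10
```

```bash
python3 -m jog '6 0 -2 0 -0.03 0 10; 6 0 -2 0 -0.03 0 10; 6 0 -2 0 -0.04 0 10; 6 0 -1 0 -0.03 0 10; 6 0 -2 0 -0.03 0 10; 6 0 -1 0 -0.03 0 10; 5 0 -2 0 -0.03 0 10; 6 0 -1 0 -0.03 0 10; 6 0 -1 0 -0.03 0 10; 6 0 -1 0 -0.04 0 10; 0 0 0 0 0 0 10'
python3 - <<'E'
from h import *
st(); swing(105,108,-45,-45,2)
snap('scene','lid1'); print([(q['at'],q['conf']) for q in place_of('scene','lid_handle')])
E
```

```text
time_s: 12.25
position: [0.6682, -0.2127, 0.1662]
tcp_rot: [[0.704, 0.061, -0.708], [0.044, -0.998, -0.042], [-0.709, -0.001, -0.705]]
force: [-1.6, -2.9, -2.8]
opening: 0.302
grasp_force: 30.0
12.25 [ 0.6682 -0.2127  0.1662] F [-1.5727 -2.8537 -2.8468] op 0.3015986833506214 30.000233170576394
[[ 0.7038  0.0613 -0.7077]
 [ 0.0442 -0.9981 -0.0425]
 [-0.709  -0.0014 -0.7052]]
[-20.1551  62.1559  38.2097 -19.2916 120.8153  62.6051]
r 0.12589486152312157 lid est 105.35077077114194 y off 0.0002528381966802974
2 0 0 0 0 0 10; 4 0 -1 0 0 0 10
[]
```

View pics/lid1.png

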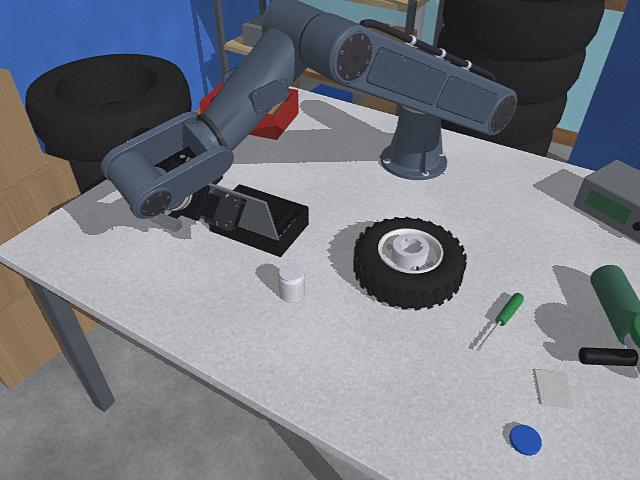

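The lid stands open at about (257,210) with the gripper behind it. I'll push it the last few degrees, let go and back out.

```bash
python3 -m jog '2 0 0 0 0 0 10; 4 0 -1 0 0 0 10; 0 0 0 0 0 0 40; 0 0 0 0 0 0 60; 0 0 0 0 0 0 70; 0 0 0 0 0 0 70; 0 0 -20 0 0 0 70; 0 0 -25 0 0 0 70; 0 0 -25 0 0 0 70; 0 0 -25 0 0 0 70; 0 0 -20 0 0 0 70'
python3 - <<'E'
from h import *
st()
B=np.array([.5205,-.222,0])-.0212*yc
rows([(np.array([.70,-.21,.36]),tilt(-20),6),(np.array([B[0],B[1],.32]),tilt(0),7)],87); print(B)
E
```

```text
time_s: 13.72
position: [0.7383, -0.2037, 0.2408]
tcp_rot: [[0.707, 0.064, -0.704], [0.046, -0.998, -0.044], [-0.706, -0.001, -0.708]]
force: [0.2, 0.3, -0.8]
opening: 0.806
grasp_force: 0.0
13.725 [ 0.7383 -0.2037  0.2408] F [ 0.1992  0.2933 -0.7526] op 0.8059240856928652 0.0
[[ 0.7069  0.0637 -0.7044]
 [ 0.0457 -0.998  -0.0444]
 [-0.7058 -0.0008 -0.7084]]
[-18.1754  68.2226  12.6822 -23.7311 139.3907  55.6756]
-19 1 -10 0 0.07 0 87; -17 0 -10 0 0.07 0 87; -18 1 -12 0 0.08 0 87; -16 0 -14 0 0.07 0 87; -15 1 -14 0 0.07 0 87; -14 1 -16 0 0.07 0 87; -22 3 15 0 0.05 0 87; -23 3 13 0 0.05 0 87; -23 3 12 0 0.05 0 87; -24 3 11 0 0.05 0 87; -25 3 9 0 0.05 0 87; -25 3 9 0 0.05 0 87
-25 3 7 0 0.05 0 87
[ 0.5218 -0.2432  0.    ]
```

```bash
python3 -m jog '-19 1 -10 0 0.07 0 87; -17 0 -10 0 0.07 0 87; -18 1 -12 0 0.08 0 87; -16 0 -14 0 0.07 0 87; -15 1 -14 0 0.07 0 87; -14 1 -16 0 0.07 0 87; -22 3 15 0 0.05 0 87; -23 3 13 0 0.05 0 87; -23 3 12 0 0.05 0 87; -24 3 11 0 0.05 0 87; -25 3 9 0 0.05 0 87; -25 3 9 0 0.05 0 87'
python3 -m jog '-25 3 7 0 0.05 0 87; 0 0 0 0 0 0 87'
python3 - <<'E'
from h import *
st()
B=np.array([.5205,-.222,0])-.0212*yc
for c in ('wrist','top','scene'):
    d=snap(c,c+'2')
    for n in('cap','cap_seat','lid_hinge','lid_handle'): print(c,n,[(np.array(q['at']),round(q['conf'],2)) for q in place_of(c,n)][:2])
E
```

```text
time_s: 15.22
position: [0.5467, -0.2387, 0.3286]
tcp_rot: [[0.997, 0.063, -0.044], [0.063, -0.998, -0.006], [-0.044, 0.004, -0.999]]
force: [0.5, 0.4, 0.4]
opening: 0.997
grasp_force: 0.0
time_s: 15.48
position: [0.52, -0.243, 0.3224]
tcp_rot: [[0.998, 0.061, 0.001], [0.061, -0.998, -0.002], [0.001, 0.002, -1.0]]
force: [0.3, 0.5, 0.4]
opening: 0.998
grasp_force: 0.0
15.475 [ 0.52   -0.243   0.3224] F [0.277  0.5112 0.431 ] op 0.9981744503635143 0.0
[[ 0.9982  0.0606  0.0014]
 [ 0.0606 -0.9982 -0.0016]
 [ 0.0013  0.0017 -1.    ]]
[-36.1808  21.5554  84.0413  -0.0302  74.2846  50.3517]
wrist cap [(array([ 0.5188, -0.2419,  0.0048]), 0.63)]
wrist cap_seat [(array([ 0.5199, -0.2423,  0.0223]), 0.98)]
wrist lid_hinge [(array([ 0.5913, -0.2155,  0.0583]), 0.94), (array([ 0.5252, -0.4492, -0.0016]), 0.53)]
wrist lid_handle [(array([ 0.5199, -0.2211, -0.002 ]), 0.47)]
top cap []
top cap_seat [(array([0.4738, 0.1862, 0.0004]), 0.26)]
top lid_hinge [(array([ 0.5932, -0.2167,  0.0563]), 0.74)]
top lid_handle [(array([ 0.673 , -0.2065,  0.1608]), 0.84)]
scene cap []
scene cap_seat []
scene lid_hinge [(array([ 0.592 , -0.2192,  0.06  ]), 0.72)]
scene lid_handle [(array([ 0.6704, -0.2078,  0.1601]), 0.82)]
```

View pics/wrist2.png

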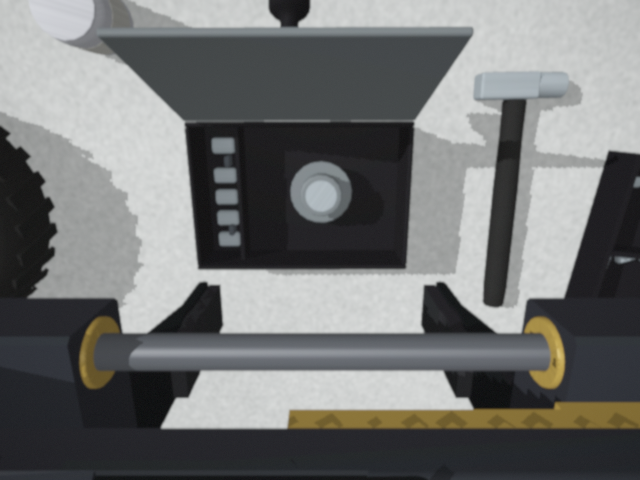

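The lid is on its stop. The cap stands in the bay, with its boss at about (321,194) in the wrist view. I'll check its position from those pixels.

```bash
python3 - <<'E'
from h import *
d=capture('wrist'); K,R,t=[np.array(d[k]) for k in('camera_matrix','R','t')]
C=-R.T@t
def ray(u,v,z):
    w=R.T@np.linalg.inv(K)@[u,v,1]; return C+w*(z-C[2])/w[2]
g=cv2.cvtColor(d['color'],cv2.COLOR_RGB2GRAY)
for th,z in((165,.047),(100,.027)):
    m=np.zeros_like(g); m[150:235,270:370]=(g[150:235,270:370]>th)
    c=max(cv2.findContours(m,0,1)[0],key=cv2.contourArea); e=cv2.fitEllipse(c); print(e,ray(*e[0],z)); print(np.ptp([ray(*p,z) for p in c[:,0].astype(float)],axis=0))
print(C)
m=trace('wrist','cap')
if m: ys,xs=np.nonzero(m[0]['pixels']); print(xs.min(),xs.max(),ys.min(),ys.max())
E
```

```text
((320.61920166015625, 197.47447204589844), (29.53570556640625, 30.016313552856445), 99.41398620605469) [ 0.5215 -0.2425  0.047 ]
[0.0307 0.031  0.    ]
((317.39471435546875, 192.98898315429688), (52.790802001953125, 60.31401443481445), 11.943496704101562) [ 0.5224 -0.239   0.027 ]
[0.0653 0.0605 0.    ]
[ 0.5988 -0.2385  0.4614]
290 351 162 223
```

```bash
python3 -m jog '1 0 45 0 0 0 87; 0 -1 45 0 0 0 87; 0 0 45 0 0 0 87; 0 0 45 0 0 0 87; 0 0 40 0 0 0 87; 0 0 25 0 0 0 87; 0 0 15 0 0 0 87; 0 0 8 0 0 0 87; 0 0 3 0 0 0 87; 0 0 0 0 0 0 87'
python3 - <<'E'
from h import *
st()
E
```

```text
time_s: 17.58
position: [0.5235, -0.2425, 0.0507]
tcp_rot: [[0.998, 0.063, 0.002], [0.063, -0.998, -0.002], [0.002, 0.002, -1.0]]
force: [-0.0, 0.1, -0.2]
opening: 0.998
grasp_force: 0.0
17.575 [ 0.5235 -0.2425  0.0507] F [-0.029   0.0709 -0.2483] op 0.9984791728923043 0.0
[[ 0.998   0.0632  0.0017]
 [ 0.0632 -0.998  -0.0019]
 [ 0.0016  0.002  -1.    ]]
[-35.9353  42.6776  96.9347  -0.0504  40.2449  50.4771]
```

```bash
python3 -m jog '-2 0 0 0 0 0 87; 0 0 0 0 0 0 60; 0 0 0 0 0 0 50; 0 0 0 0 0 0 40; 0 0 0 0 0 0 30; 0 0 0 0 0 0 30; 0 0 0 0 0 0 30; 0 0 0 0 0 0 30'
python3 - <<'E'
from h import *
st()
E
```

```text
time_s: 18.58
position: [0.521, -0.2424, 0.0501]
tcp_rot: [[0.998, 0.063, 0.001], [0.063, -0.998, -0.001], [0.0, 0.001, -1.0]]
force: [0.0, -0.2, 0.1]
opening: 0.494
grasp_force: 30.0
18.575 [ 0.521  -0.2424  0.0501] F [ 0.015  -0.1895  0.0709] op 0.4944547196254438 29.999908804893494
[[ 0.998   0.0633  0.0005]
 [ 0.0633 -0.998  -0.0011]
 [ 0.0005  0.0012 -1.    ]]
[-36.0695  42.6587  97.2282  -0.0537  40.0496  50.3443]
```

```bash
python3 - <<'E'
from h import *
p=np.array(read_state()['position'])
rows([(p+[0,0,.02],down(-86.4),2),(p+[0,0,.2],down(-86.4),5),(np.array([.4695,.1855,.25]),down(-29.4),13)],30)
E
```

```text
0 0 -10 0 0 0 30; 0 0 -10 0 0 0 30; 0 0 -36 0 0 0 30; 0 0 -36 0 0 0 30; 0 0 -36 0 0 0 30; 0 0 -36 0 0 0 30; 0 0 -36 0 0 0 30; -2 -33 0 0 0 -0.08 30; 1 -33 0 0 0 -0.07 30; 3 -33 0 0 0 -0.08 30; 6 -33 0 0 0 -0.08 30; 8 -32 0 0 0 -0.07 30
11 -31 0 0 0 -0.08 30; 13 -31 0 0 0 -0.08 30; 15 -29 0 0 0 -0.07 30; 17 -28 0 0 0 -0.08 30; 20 -27 0 0 0 -0.07 30; 22 -25 0 0 0 -0.08 30; 23 -24 0 0 0 -0.08 30; 25 -21 0 0 0 -0.07 30
```

```bash
python3 -m jog '0 0 -10 0 0 0 30; 0 0 -10 0 0 0 30; 0 0 -36 0 0 0 30; 0 0 -36 0 0 0 30; 0 0 -36 0 0 0 30; 0 0 -36 0 0 0 30; 0 0 -36 0 0 0 30; -2 -33 0 0 0 -0.08 30; 1 -33 0 0 0 -0.07 30; 3 -33 0 0 0 -0.08 30; 6 -33 0 0 0 -0.08 30; 8 -32 0 0 0 -0.07 30'
python3 -m jog '11 -31 0 0 0 -0.08 30; 13 -31 0 0 0 -0.08 30; 15 -29 0 0 0 -0.07 30; 17 -28 0 0 0 -0.08 30; 20 -27 0 0 0 -0.07 30; 22 -25 0 0 0 -0.08 30; 23 -24 0 0 0 -0.08 30; 25 -21 0 0 0 -0.07 30; 0 0 0 0 0 0 30'
python3 - <<'E'
from h import *
st()
for c in ('wrist','top','scene'):
    d=snap(c,c+'3')
    for n in('hub_seat','cap','cap_seat'): print(c,n,[(np.array(q['at']),round(q['conf'],2)) for q in place_of(c,n)][:2])
E
```

```text
time_s: 20.08
position: [0.5007, -0.0765, 0.2507]
tcp_rot: [[0.902, 0.431, 0.002], [0.431, -0.902, -0.001], [0.001, 0.002, -1.0]]
force: [0.3, 0.3, -0.2]
opening: 0.498
grasp_force: 30.0
time_s: 21.2
position: [0.469, 0.1869, 0.2503]
tcp_rot: [[0.492, 0.871, 0.001], [0.871, -0.492, -0.001], [0.0, 0.002, -1.0]]
force: [0.0, -0.4, -1.1]
opening: 0.495
grasp_force: 30.0
21.2 [0.469  0.1869 0.2503] F [ 0.0149 -0.4038 -1.0704] op 0.4953109019798324 29.999794363975525
[[ 0.4919  0.8707  0.0015]
 [ 0.8707 -0.4919 -0.0008]
 [ 0.0001  0.0017 -1.    ]]
[ 9.0551 20.5389 98.729  -0.0652 60.6557 38.5502]
wrist hub_seat []
wrist cap [(array([0.466 , 0.1904, 0.2052]), 0.55)]
wrist cap_seat [(array([0.4678, 0.1903, 0.2222]), 0.98)]
top hub_seat [(array([0.471 , 0.1837, 0.0887]), 0.55)]
top cap [(array([0.4691, 0.1813, 0.2073]), 0.41)]
top cap_seat [(array([0.4698, 0.1837, 0.2241]), 0.49)]
scene hub_seat [(array([0.4685, 0.1865, 0.0898]), 0.55)]
scene cap [(array([0.47  , 0.1843, 0.2073]), 0.86)]
scene cap_seat [(array([0.4708, 0.1867, 0.229 ]), 0.55)]
```

View pics/wrist3.png

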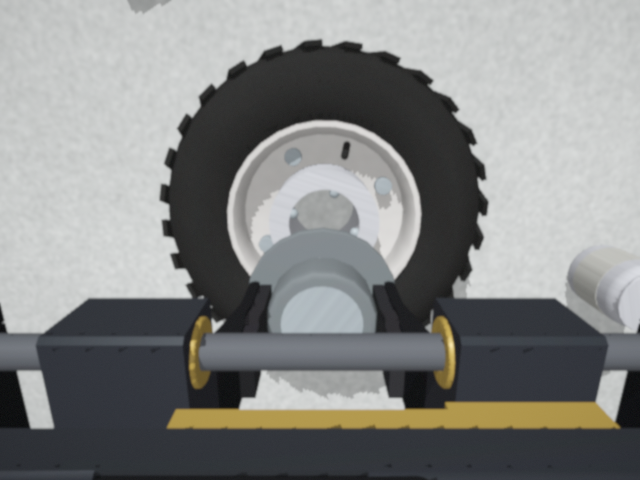

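The wrist view shows the hub mouth at about (325,205), half hidden by the held cap, whose boss is at (320,310). I'll rectify the pictures onto the known planes and fit circles of the known sizes.

```bash
cat > fit.py <<'E'
from h import *
from scipy.optimize import minimize
def edge(cam,name=None):
    d=capture(cam); g=cv2.GaussianBlur(cv2.cvtColor(d['color'],cv2.COLOR_RGB2GRAY),(0,0),1.0).astype(np.float32)
    return d,g
def fitc(d,g,c0,z,r,half=.008,show=None):
    K,R,t=[np.array(d[k]) for k in('camera_matrix','R','t')]
    a=np.linspace(0,2*np.pi,180,endpoint=False)
    def samp(c,rr):
        X=np.c_[c[0]+rr*np.cos(a),c[1]+rr*np.sin(a),np.full(len(a),z)]@R.T+t; u=X@K.T; u=(u[:,:2]/u[:,2:]).astype(np.float32)
        return cv2.remap(g,u[None,:,0],u[None,:,1],cv2.INTER_LINEAR)[0]
    # robust: cap per-sample gradient so single strong edges don't dominate
    def score(c):
        return np.minimum(np.abs(samp(c,r+.001)-samp(c,r-.001)),25).mean()
    best=max(((score((c0[0]+i*.0005,c0[1]+j*.0005)),c0[0]+i*.0005,c0[1]+j*.0005) for i in range(-16,17) for j in range(-16,17)))
    return np.array(best)
E
python3 - <<'E'
from fit import *
s=read_state(); p=np.array(s['position'])
for cam in('wrist','top','scene'):
    d,g=edge(cam)
    for r in (.042,.027): print(cam,'hub',r,fitc(d,g,(.4695,.1860),.09,r))
    zf=p[2]-.045
    for r,z in ((.033,zf+.022),(.022,zf+.042)): print(cam,'cap',r,fitc(d,g,p[:2],z,r))
    if cam=='wrist':
        K,R,t=[np.array(d[k]) for k in('camera_matrix','R','t')]
        im=d['color'][:,:,::-1].copy(); a=np.linspace(0,6.28,200)
        for c,r,z,col in(((.4695,.186),.042,.09,(0,0,255)),((.4695,.186),.027,.09,(0,255,0)),(p,.033,zf+.022,(255,0,0))):
            X=np.c_[c[0]+r*np.cos(a),c[1]+r*np.sin(a),0*a+z]@R.T+t;u=X@K.T;u=u[:,:2]/u[:,2:]
            cv2.polylines(im,[np.round(u*16).astype(np.int32)],True,col,1,shift=4)
        cv2.imwrite('pics/ov.png',cv2.resize(im[120:400,180:480],(780,728))[:600])
E
```

```text
wrist hub 0.042 [9.5851 0.4725 0.188 ]
wrist hub 0.027 [15.0168  0.4705  0.186 ]
wrist cap 0.033 [13.383   0.4703  0.1859]
wrist cap 0.022 [17.1848  0.4693  0.1854]
top hub 0.042 [7.0066 0.472  0.1855]
top hub 0.027 [5.9689 0.4725 0.1855]
top cap 0.033 [5.6154 0.4683 0.1849]
top cap 0.022 [4.6256 0.4738 0.1769]
scene hub 0.042 [11.0062  0.47    0.188 ]
scene hub 0.027 [10.332   0.4695  0.1885]
scene cap 0.033 [14.8394  0.4738  0.1879]
scene cap 0.022 [13.6659  0.4618  0.1929]
```

View pics/ov.png

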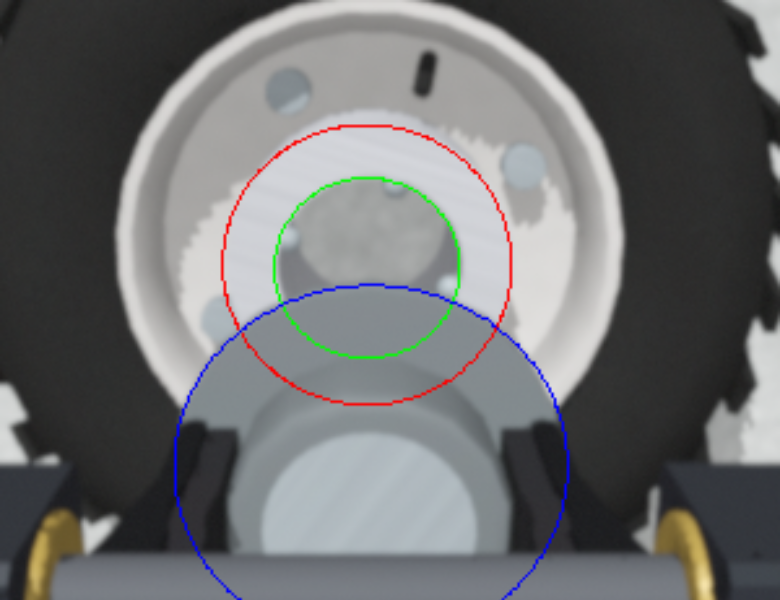

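The overlay matches. The green bore circle lies on the hub's inner edge at crop (367,268), and the blue circle lies on the cap's flange. I'll go down close to the hub and measure again.

```bash
python3 -m jog '0 1 30 0 0 0 30; 0 0 30 0 0 0 30; 0 0 25 0 0 0 30; 0 0 15 0 0 0 30; 0 0 8 0 0 0 30; 0 0 0 0 0 0 30'
python3 - <<'E'
from fit import *
st(); s=read_state(); p=np.array(s['position']); zf=p[2]-.045
for cam in('wrist','scene','top'):
    d,g=edge(cam)
    for r in (.042,.027): print(cam,'hub',r,fitc(d,g,(.470,.1865),.09,r))
    for r,z in ((.033,zf+.022),(.033,zf+.018),(.022,zf+.042)): print(cam,'cap',r,fitc(d,g,p[:2],z,r))
    for n in('hub_seat','cap_seat'): print(cam,n,[(np.array(q['at']),round(q['conf'],2)) for q in place_of(cam,n)][:2])
    K,R,t=[np.array(d[k]) for k in('camera_matrix','R','t')]
    if cam=='wrist':
        im=d['color'][:,:,::-1].copy(); a=np.linspace(0,6.28,200)
        for c,r,z,col in(((.4705,.186),.042,.09,(0,0,255)),(p,.033,zf+.022,(255,0,0))):
            X=np.c_[c[0]+r*np.cos(a),c[1]+r*np.sin(a),0*a+z]@R.T+t;u=X@K.T;u=u[:,:2]/u[:,2:]
            cv2.polylines(im,[np.round(u*16).astype(np.int32)],True,col,1,shift=4)
        cv2.imwrite('pics/ov2.png',cv2.resize(im[120:400,180:480],(780,728))[:600])
    if cam=='scene': 
        im=d['color'][:,:,::-1]; cv2.imwrite('pics/sc2.png',cv2.resize(im[200:290,350:470],(800,600),interpolation=2))
E
```

```text
time_s: 22.7
position: [0.4707, 0.1846, 0.1415]
tcp_rot: [[0.495, 0.869, 0.0], [0.869, -0.495, -0.001], [-0.001, 0.001, -1.0]]
force: [-0.1, -0.5, -0.6]
opening: 0.499
grasp_force: 30.0
22.7 [0.4707 0.1846 0.1415] F [-0.1444 -0.5487 -0.5855] op 0.4990325042252108 29.99980241060257
[[ 0.4947  0.8691  0.0004]
 [ 0.8691 -0.4947 -0.0012]
 [-0.0008  0.0009 -1.    ]]
[  8.7737  30.2459 104.6175  -0.1002  45.1237  38.4925]
wrist hub 0.042 [12.4103  0.472   0.19  ]
wrist hub 0.027 [12.11    0.462   0.1855]
wrist cap 0.033 [16.5859  0.4712  0.1861]
wrist cap 0.033 [16.0193  0.4712  0.1841]
wrist cap 0.022 [17.2072  0.4702  0.1851]
wrist hub_seat []
wrist cap_seat [(array([0.4722, 0.1833, 0.1139]), 0.67)]
scene hub 0.042 [8.4703 0.47   0.188 ]
scene hub 0.027 [8.8194 0.4695 0.188 ]
scene cap 0.033 [12.7912  0.4677  0.1856]
scene cap 0.033 [12.7265  0.4627  0.1841]
scene cap 0.022 [11.5891  0.4727  0.1926]
scene hub_seat [(array([0.4713, 0.1845, 0.0879]), 0.73)]
scene cap_seat [(array([0.4714, 0.1888, 0.1206]), 0.62)]
top hub 0.042 [3.2699 0.4655 0.181 ]
top hub 0.027 [6.2988 0.475  0.181 ]
top cap 0.033 [4.7069 0.4687 0.1846]
top cap 0.033 [4.7009 0.4697 0.1851]
top cap 0.022 [5.1561 0.4627 0.1766]
top hub_seat []
top cap_seat [(array([0.4687, 0.1859, 0.1153]), 0.6)]
```

View pics/ov2.png

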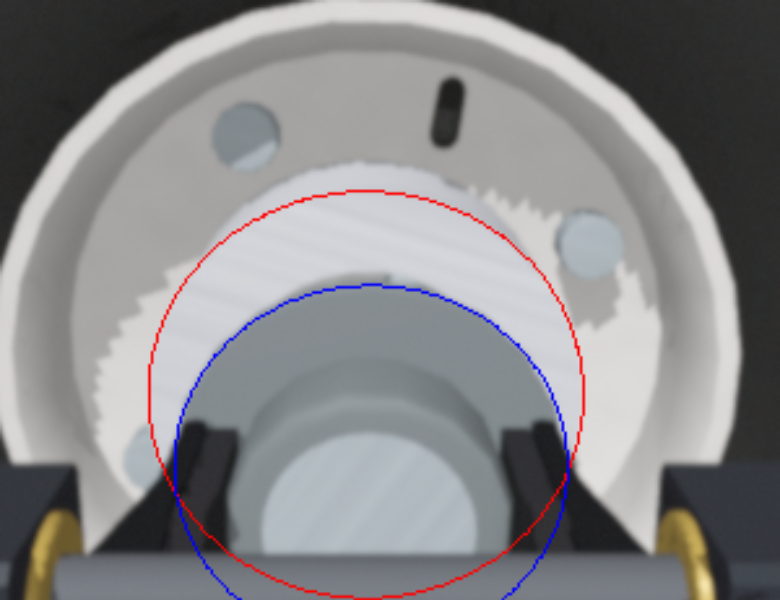

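View pics/sc2.png

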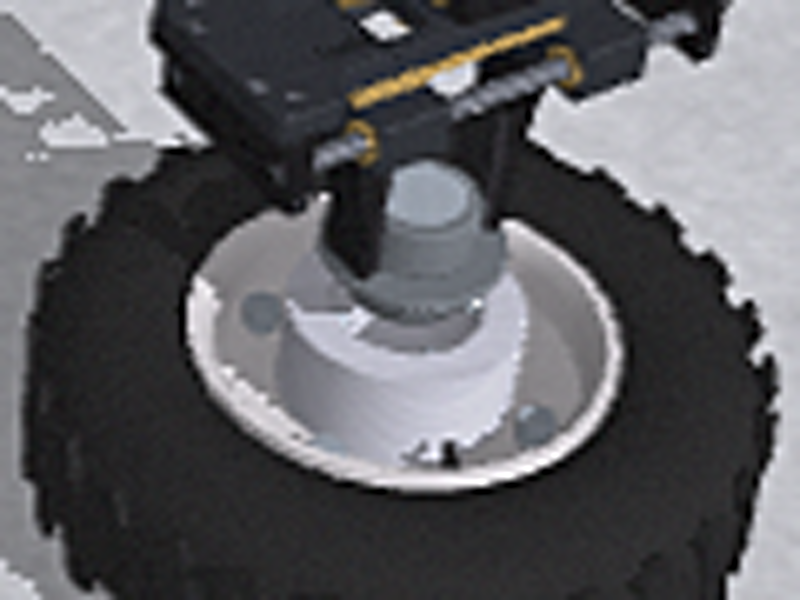

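The wrist overlay shows the flange circle (blue) on the held cap, and the scene crop shows the cap hovering over the hub at about (430,300). The first top and scene pictures had an unobstructed hub, so I'll refit from those.

```bash
python3 - <<'E'
from fit import *
for cam in('top','scene'):
    d=capture(cam); im=cv2.imread(f'pics/{cam}0.png'); g=cv2.GaussianBlur(cv2.cvtColor(im,6),(0,0),.7).astype(np.float32)
    for r,z in((.042,.09),(.027,.09),(.13,.082),(.13,.06)): print(cam,r,fitc(d,g,(.470,.186),z,r))
d=capture('wrist'); K,R,t=[np.array(d[k]) for k in('camera_matrix','R','t')]
s=read_state(); print('cam rel',np.array(s['tcp_rot']).T@(-R.T@t-s['position']))
for c in((.4705,.186),(.472,.1885),(.4695,.1835)):
    X=np.array([c[0]+.027*.495,c[1]+.027*.869,.09])@R.T+t; u=K@X; print(c,(u[:2]/u[2]-[180,120])*2.6)
E
```

```text
top 0.042 [13.731   0.4715  0.1855]
top 0.027 [16.5867  0.471   0.1855]
top 0.13 [22.2589  0.466   0.1815]
top 0.13 [19.0303  0.4685  0.183 ]
scene 0.042 [13.7465  0.47    0.1875]
scene 0.027 [13.0542  0.47    0.1885]
scene 0.13 [8.7271 0.478  0.1905]
scene 0.13 [11.6079  0.462   0.1815]
cam rel [ 0.0769 -0.0003 -0.1404]
(0.4705, 0.186) [364.7299 269.5434]
(0.472, 0.1885) [365.0791 254.3197]
(0.4695, 0.1835) [366.7041 283.3644]
```

```bash
python3 -m jog '0.5 0 3 0 0 0 30; 0 0 3 0 0 0 30; 0 0 3 0 0 0 30; 0 0 0 0 0 0 30'
python3 -m jog '0 0 2 0 0 0 30; 0 0 1 0 0 0 30; 0 0 1 0 0 0 30;0 0 0 0 0 0 30'
python3 -m jog '0 0 1 0 0 0 30; 0 0 1 0 0 0 30; 0 0 0 0 0 0 30'
```

```text
time_s: 23.8
position: [0.4706, 0.185, 0.1322]
tcp_rot: [[0.495, 0.869, -0.0], [0.869, -0.495, -0.001], [-0.001, 0.0, -1.0]]
force: [-0.9, 0.5, -0.5]
opening: 0.498
grasp_force: 30.0
time_s: 24.3
position: [0.4708, 0.1853, 0.1288]
tcp_rot: [[0.495, 0.869, 0.001], [0.869, -0.495, -0.001], [-0.0, 0.001, -1.0]]
force: [-1.3, 0.9, 3.0]
opening: 0.496
grasp_force: 30.0
time_s: 24.68
position: [0.4713, 0.1852, 0.1274]
tcp_rot: [[0.494, 0.869, 0.002], [0.869, -0.494, -0.001], [0.0, 0.002, -1.0]]
force: [-1.2, 1.7, 7.1]
opening: 0.498
grasp_force: 30.0
```

```bash
python3 -m jog '0.5 -0.7 0.5 0 0 0 30; 0 0 1 0 0 0 30; 0 0 0 0 0 0 30'
python3 -m jog '0 0 1 0 0 0 30; 0 0 1 0 0 0 30; 0 0 0 0 0 0 30'
```

```text
time_s: 25.05
position: [0.4715, 0.1857, 0.1265]
tcp_rot: [[0.494, 0.869, 0.003], [0.869, -0.494, -0.001], [0.0, 0.004, -1.0]]
force: [-2.3, 0.4, 11.1]
opening: 0.494
grasp_force: 30.0
time_s: 25.42
position: [0.472, 0.1857, 0.1241]
tcp_rot: [[0.494, 0.869, 0.004], [0.869, -0.494, -0.001], [0.001, 0.004, -1.0]]
force: [-0.7, 0.8, 5.1]
opening: 0.496
grasp_force: 30.0
```

```bash
python3 -m jog '0 0 1 0 0 0 30; 0 0 1 0 0 0 30; 0 0 0 0 0 0 30'
python3 -m jog '0 0 1 0 0 0 30; 0 0 1 0 0 0 30; 0 0 0 0 0 0 30'
```

```text
time_s: 25.8
position: [0.4707, 0.1855, 0.1201]
tcp_rot: [[0.495, 0.869, 0.001], [0.869, -0.495, -0.002], [-0.001, 0.001, -1.0]]
force: [2.4, 0.7, -10.3]
opening: 0.499
grasp_force: 30.0
time_s: 26.18
position: [0.4704, 0.1857, 0.1189]
tcp_rot: [[0.495, 0.869, 0.0], [0.869, -0.495, -0.001], [-0.001, 0.001, -1.0]]
force: [1.3, -0.0, -4.7]
opening: 0.498
grasp_force: 30.0
```

It has snapped past the catches: the force reversed and the cap was drawn down. I keep pressing.

```bash
python3 -m jog '0 0 1 0 0 0 30; 0 0 1 0 0 0 30; 0 0 0 0 0 0 30'
python3 -m jog '0 0 1 0 0 0 30; 0 0 0 0 0 0 30; 0 0 0 0 0 0 30'
```

```text
time_s: 26.55
position: [0.4702, 0.1859, 0.1176]
tcp_rot: [[0.495, 0.869, 0.0], [0.869, -0.495, -0.001], [-0.001, 0.001, -1.0]]
force: [-1.3, -0.3, 3.1]
opening: 0.499
grasp_force: 30.0
time_s: 26.92
position: [0.4702, 0.1859, 0.1174]
tcp_rot: [[0.495, 0.869, 0.001], [0.869, -0.495, -0.001], [-0.001, 0.001, -1.0]]
force: [-2.6, -0.4, 10.8]
opening: 0.5
grasp_force: 30.0
```

```bash
python3 -m jog '0 0 0 0 0 0 30; 0 0 0 0 0 0 30; 0 0 0 0 0 0 30; 0 0 0 0 0 0 30'
python3 - <<'E'
from h import *
d=snap('scene','fin'); cv2.imwrite('pics/fin_c.png',cv2.resize(d['color'][140:320,140:480,::-1],(800,424),interpolation=2))
E
```

```text
time_s: 27.42
position: [0.4701, 0.1859, 0.1174]
tcp_rot: [[0.495, 0.869, 0.001], [0.869, -0.495, -0.001], [-0.001, 0.001, -1.0]]
force: [-2.9, 0.3, 12.0]
opening: 0.497
grasp_force: 30.0
```

View pics/fin_c.png

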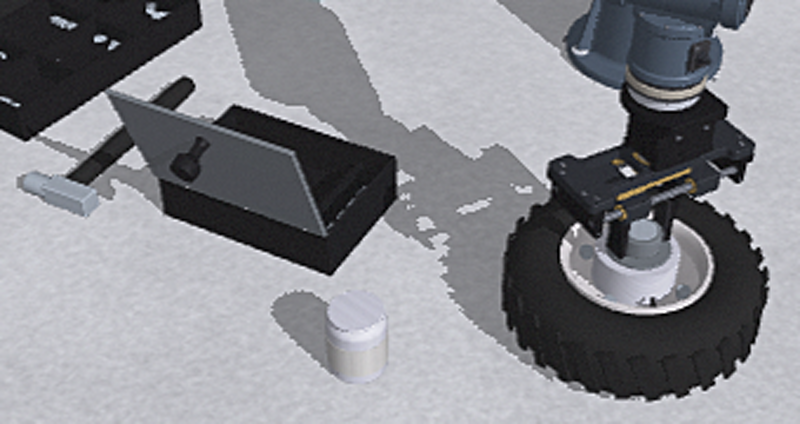

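The lid is open on its stop at (220,150). The cap sits flush on the hub at (645,255), pressed with about 11–12 N, and the tin and hammer have not moved.

```bash
python3 -c "
from rig import *
print(hand_in())"
```

```text
the job is handed in; nothing more can be done
None
```

The job is handed in at about 27 s: the lid rests open on its stop, and the cap snapped into the hub and looks flush, with the gripper still pressing it down at about 12 N. The tin, screwdriver and hammer were not touched.

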